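# Unclamp a finished base plate with the ratchet and stack it on the sloping rack

### The arm

A 6-joint arm with a two-finger parallel gripper is mounted at the origin on the work surface. World frame = base frame: x ahead of the robot, y to its left, z up, the work surface at z = 0. Lengths are in m, angles in rad, forces in N, time in s.
With the tool pointing down it reaches from about 0.275 to 1 m from the base axis. Payload 8.4 kg.
Tool frame: the origin (TCP) lies midway between the tips of the shut fingers; the grasp point (between the pads) lies 19 mm behind it; z points along the fingers, y is the line along which they close (so a half turn about z gives the same grasp; the last joint's range is limited). The gripper opens to 85 mm and grips with 20 to 120 N. Pads are 22 mm wide; open, the fingers measure 114 mm over their backs; the gripper's body (76 mm by 85 mm) begins 54 mm behind the grasp point. The pads swing forward as they close: fully open they stand 13 mm farther back than shut.
Start: joints at [-1.346, 0.353, 1.633, -0, 1.155, -0.002], TCP at [0.141, -0.609, 0.231] pointing down, gripper open.
Joint ranges: [-2.63, 2.63], [-0.92, 2.1], [0.06, 2.66], [-1.3, 4.44], [0, 2.69], [-3.02, 3.02]. Speed limits (rad/s): [2.22, 2.22, 2.79, 3.14, 3.14, 3.14].

### API

Orientations are given as [roll, pitch, yaw] about the fixed x, y, z axes, in that order (R = Rz(yaw) Ry(pitch) Rx(roll)).
In Python, from workcell import sense, capture, get_calibration, close_job gives the robot as it stands.
- The arm moves only by the shell command python3 -m pendant 'ROWS' [FORCE]. ROWS is JSON, a list of rows, each an object with "dp": the shift along the world's x, y, z in mm, a list of three; "turn": the turn about the world's z in degrees; "grip": the opening, from 0 (shut) to 1 (fully open). A call has 1 to 10 rows; each row shifts and turns the commanded pose from where the row before left it; what a row does not reach is not made up. A row lasts 1/12 s, in which the tool goes at most 41.7 mm and 7.16 degrees, less where a joint would pass 70% of its speed; a pose out of reach is approached as far as the arm can. A call with a gripper value outside its range is refused whole. The fingers move at their own pace and stop on an object; FORCE is the grip in N (left out, the last holds). Time passes only in rows, so rows that do not move let the fingers close. It gives the time, the measured TCP pose, the force, the opening and the grip force at its end, in the units of the state.
- sense(): the state, without advancing time (a new reading comes with each control period).
- capture(name): name is "side" or "top" or "wrist"; returns the picture (480x640x3 uint8, red, green, blue); there is no depth.
- get_calibration(name): a dict with "fovy" (degrees; the focal length in pixels is half the picture's height over the tangent of half this angle, whatever the lens; pixels are square), "cx", "cy" (the principal point, pixels), "rvec" (rotation vector, rad) and "tvec" (3), from world to camera coordinates, as OpenCV has them; the wrist camera has in their place "mount" (4x4, takes a point from camera to tool coordinates, whose origin is the TCP and whose axes are the flange's). Camera axes: x right, y down, z forward; pixel columns grow to the right and rows downward; lengths in m; the calibration is good to about 2 mm. A picture is of the moment at which its call begins: read the wrist's pose just before it. get_calibration takes no time and is no camera call.
- close_job(): hands the job in; it is judged then, once.
The state is a dict: "clock": time; "joint_positions": joint angles; "qvel": joint speeds; "tau": joint torques, N m; "tcp_pos": TCP position; "tool_rot": TCP orientation; "wrist_force": force on the tool from outside, world axes, zero at the start; "ft_torque": the same for the moment, N m; "grip_width": finger opening in m; "gripper_force": force on a finger pad.
Only numpy, scipy, OpenCV 4.12 (cv2) and the standard library are available. Lean on these libraries where they do the work, as an engineer would, in place of code of your own. Each camera call takes 0.05 s, during which the arm holds its last target. There are 200 camera calls.

### The job

The aluminium plate in the screw clamp is finished. Flip the ratchet's selector lever over to loosen (anticlockwise), work the handle back and forth until the jaw stands at least 5 mm clear of the plate, then draw the plate out and lay it gently on top of the stack on the sloping rack, square with the stack and with its end against the backstop. Leave the jaw open, do not push the stack out of place, and do not disturb the other things on the bench.

Things in the scene. Friction and masses are not known exactly. Their poses are not given: they have to be found in the camera images.
- clamp: Screw clamp bolted to the bench. Origin on the vertical screw's axis at bench level; +x points from the screw to the plate, z up; the ratchet handle points to about -x. Dark base x -70 to 195, y +/-70 mm, 15 mm high. Two columns, 18 mm thick, 125 mm high, at x -20, y +/-52 mm.
- nest (a point): Point on the clamp, axes as clamp: middle of the place where the plate lies, on top of a 34 mm wide bar, 115 mm along +x from the screw and 45 mm above the bench (30 mm above the base). The plate lies along x and overhangs the bar by 15 mm each side; a stop 36 mm wide, 55 mm high, ends at x = 28 mm from the screw. Draw the plate 25 mm or more along +x before lifting.
- jaw (a joint): Height of the jaw over its closed position (m): 0 = pressing on the plate, up to 0.013. Grey crosshead on the two columns with a 42 mm wide steel toe over the inner 20 mm of the plate; top of the jaw 82 mm high when closed. The screw lifts it 16 mm per anticlockwise turn (seen from above) and holds it where left; it cannot be pulled up. The first 0.3 rad only ease the clamping load.
- jaw_toe (a point): Centre of the underside of the jaw's toe, 40 mm from the screw along the clamp's x; 57 mm above the bench when closed.
- handle (a joint): Ratchet handle's angle about the screw (rad, anticlockwise positive from above; 0 = along the clamp's -x, where it starts; -0.82 to 0.82, where it meets the columns). Stays where left; driving takes about 7 N at the grip, swinging back 4 N. Up to 0.35 rad of each drive stroke may be lost before the pawl bites (18 teeth). Handle and selector rise with the jaw.
- handle_grip (a point): Middle of the handle's black rubber grip: 86 mm long, 26 wide, 24 high, level, pointing straight out from the screw. 165 mm from the screw's axis, at mid height, 95 mm above the bench with the jaw closed. x axis along the handle towards the screw, z up.
- selector (a joint): Angle of the ratchet's selector lever (rad): 0 = tighten (the handle then drives clockwise only), 0.70 = loosen (drives anticlockwise only). Past the middle a spring detent snaps it to the end. Pushing it over takes about 4 N at the fin; the handle stays put or gives a little.
- selector_tip (a point): Inside the upright fin at the end of the selector lever: fin 20 mm long, 8 thick, top 11 mm above this point (131 mm above the bench, jaw closed). The lever lies on the handle's 20 mm wide neck (top 103 mm high), pivots 60 mm from the screw and points outwards, fin 44 mm out. Fin is 15 mm clockwise of the handle's middle at tighten, 15 mm anticlockwise at loosen.
- plate: The finished plate in the clamp: plain aluminium, 170 x 64 x 12 mm, small dark screws and flat black marks on top, about 0.33 kg. Origin: centre of its underside; x along its length, z out of its top.
- rack: Grey sheet-metal sloping rack, fixed to the bench. Origin on the bench at the middle of its 250 x 90 mm foot; the shelf slopes down 20 degrees towards the rack's +x, where the backstop stands.
- shelf: The rack's sloping shelf, 238 x 100 mm. Origin: foot of the backstop's face at its middle, on the shelf's upper face, 40 mm above the bench. x points down the slope: backstop face at x = 0, shelf from x = -238 mm; y across, z out of the face. Backstop 52 mm high, 100 mm wide. Stacked plates stay put by friction.
- stack1: Lower plate on the rack, same 170 x 64 x 12 mm, lying along the slope with its end at the backstop. Origin: centre of its underside, x along its length, z out of its top.
- stack2: Upper plate on the rack, lying on stack1; same size and axes. The finished plate goes on top of it.
- driver: Bystander: dark green electric screwdriver lying on the bench, 225 mm long, 44 mm high. Origin under its middle.
- housing: Bystander: open black plastic appliance housing, 150 x 120 x 49 mm. Origin under its middle.
- tray: Bystander: grey tray of small black clips, 150 x 130 x 50 mm. Origin under its middle.
- carton: Bystander: cardboard carton, 130 x 120 x 80 mm. Origin under its middle.
Mind the look-alikes: they are no part of the job. Leave any pink look-alike of the plate alone. Leave any green look-alike of the stack2 alone.

How it is judged:
On the way, in this order (a step that is already met when the one before it is completed fails the run):
1. the selector lever is flipped over to loosen (value of joint selector above 0.6 rad), for 0.2 s.
2. the jaw stands at least 5 mm clear of the plate (value of joint jaw above 0.005 m), for 0.2 s.
3. the plate is out of the clamp (distance between plate and clamp above 0.22 m), for 0.1 s.
At the end, for the whole second after the job is handed in: The plate rests flat on the stacked plates (tilt within 0.06 rad), its end within 5 mm of the backstop, within 12 mm sideways of the plate below and 0.1 rad of the slope's direction; the stacked plates moved under 10 mm; the jaw is still over 5 mm up (value of joint jaw above 0.005 m and x of plate in the frame of shelf between -0.09 and -0.08 m and y of plate in the frame of stack2 between -0.012 and 0.012 m and z of plate in the frame of shelf between 0.021 and 0.028 m and angle between the z axis of plate and the z axis of shelf, either way round below 0.06 rad and angle between the x axis of plate and the x axis of shelf, either way round below 0.1 rad and linear speed of plate below 0.02 m/s and distance of each of stack1, stack2 from where it was at the start of the episode below 0.01 m); the robot touches nothing.
It fails at once if the plate struck or pressed hard on the stack (over 60 N) (contact force between plate and stack2 above 60 N).
It fails at once if a bystander was pushed by more than 20 mm (distance of any of driver, housing, tray, carton from where it was at the start of the episode above 0.02 m).
It also fails if it takes over 72 s, if anything falls off the work surface, if the arm or the gripper's body presses on something with over 40 N, if the wrist force passes 120 N, or if a joint passes its speed limit or range.

## Working session

There is one attempt and no reset: what is moved stays moved. The work goes in short steps, Python scripts to look and compute and a shell command to move; the robot and the scene stay as the last step left them, time stands still between calls to the robot, and variables do not carry over. Pictures are saved under pics/ and viewed, at most 10 in all, crops included, and the job is handed in when it is done.

```bash
mkdir -p pics; ls; python3 - <<'E'
from workcell import *
import cv2
for n in("side","top"):
    cv2.imwrite(f"pics/{n}0.png",capture(n)[:,:,::-1]); print(n,get_calibration(n))
print(get_calibration("wrist"),sense())
E
```

```text
pics
side {'fovy': 51.81857488756552, 'cx': 319.55777809106945, 'cy': 237.66175704407172, 'rvec': array([ 0.18156778, -2.75220213,  1.32793145]), 'tvec': array([0.5945777 , 0.10094176, 1.2132033 ])}
top {'fovy': 49.75031649447157, 'cx': 321.6767117954921, 'cy': 238.73546738751463, 'rvec': array([ 2.15562948, -2.13734881,  0.21192463]), 'tvec': array([0.01844539, 0.6012307 , 1.36411864])}
{'fovy': 71.8675356931447, 'cx': 316.5720448138397, 'cy': 238.21394293604587, 'mount': array([[-9.68408789e-05, -9.58152154e-01, -2.86259394e-01,
         7.30748834e-02],
       [ 9.99999878e-01,  4.60361309e-05, -4.92387283e-04,
         2.32518877e-04],
       [ 4.84960211e-04, -2.86259406e-01,  9.58152032e-01,
        -1.42632103e-01],
       [ 0.00000000e+00,  0.00000000e+00,  0.00000000e+00,
         1.00000000e+00]])} {'clock': 0.1, 'joint_positions': array([-1.34640693e+00,  3.53609355e-01,  1.63407684e+00, -2.89269533e-06,
        1.15519307e+00, -2.42368812e-03]), 'qvel': array([-0.00039401, -0.00082912, -0.00315625,  0.00170166, -0.00304983,
       -0.00087735]), 'tau': array([-1.05937695e-03, -6.06359053e+01, -3.42822504e+01, -9.23065409e-05,
        4.09718996e-03, -5.10698897e-06]), 'tcp_pos': array([ 0.14043327, -0.6085698 ,  0.23061042]), 'tool_rot': array([-3.14030604e+00, -4.73392364e-07,  2.26814253e-01]), 'wrist_force': array([ 0.56624136, -0.0528813 ,  0.64594078]), 'ft_torque': array([-0.02533534,  0.0270005 ,  0.01215709]), 'gripper_force': 0.0, 'grip_width': 0.08521977786065349}
```

View pics/top0.png

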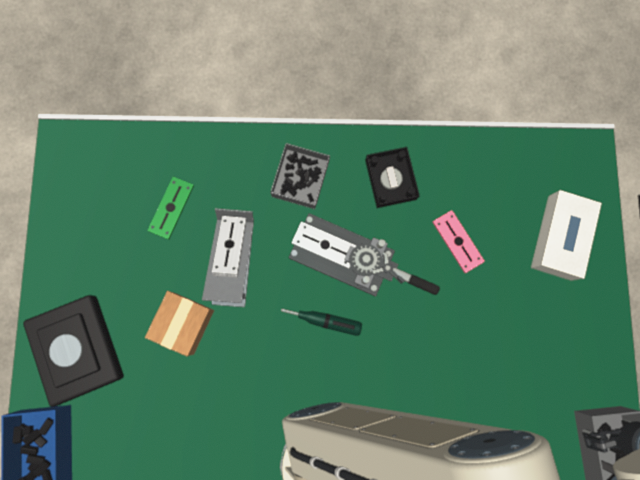

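View pics/side0.png

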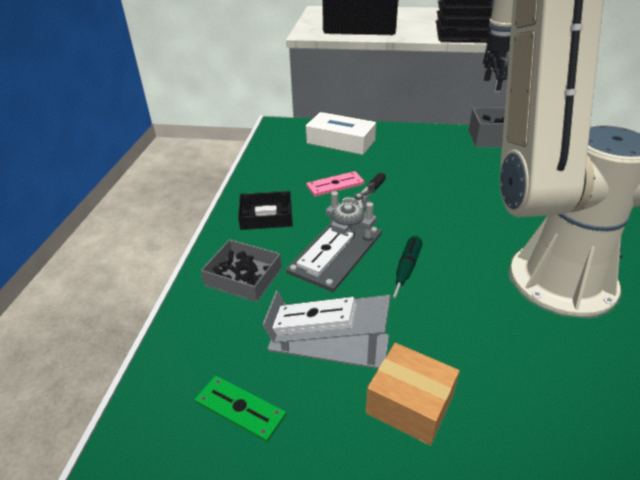

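```bash
cat > h.py <<'E'
import numpy as np, cv2
from workcell import sense, capture, get_calibration
from scipy.spatial.transform import Rotation as R
def cam(name, s=None):
    c=get_calibration(name); f=240/np.tan(np.radians(c["fovy"]/2))
    if name=="wrist":
        T=np.eye(4); T[:3,:3]=R.from_euler("xyz",s["tool_rot"]).as_matrix(); T[:3,3]=s["tcp_pos"]
        M=T@c["mount"]; return f,c["cx"],c["cy"],M[:3,:3],M[:3,3]
    Rw=cv2.Rodrigues(c["rvec"])[0]; return f,c["cx"],c["cy"],Rw.T,-Rw.T@c["tvec"]
def ray(C,uv):
    f,cx,cy,Rm,o=C; uv=np.atleast_2d(uv).astype(float)
    d=np.c_[(uv[:,0]-cx)/f,(uv[:,1]-cy)/f,np.ones(len(uv))]@Rm.T
    return o,d/np.linalg.norm(d,axis=1)[:,None]
def plane(C,uv,z):
    o,d=ray(C,uv); return o+d*((z-o[2])/d[:,2])[:,None]
def proj(C,P):
    f,cx,cy,Rm,o=C; q=(np.atleast_2d(P)-o)@Rm; return np.c_[f*q[:,0]/q[:,2]+cx,f*q[:,1]/q[:,2]+cy]
def tri(*obs):
    A=np.zeros((3,3));b=np.zeros(3);L=[]
    for C,uv in obs:
        o,d=ray(C,uv);d=d[0];P=np.eye(3)-np.outer(d,d);A+=P;b+=P@o;L.append((o,d))
    X=np.linalg.solve(A,b); return X,[float(np.linalg.norm(np.cross(X-o,d)))*1e3 for o,d in L]
def blobs(m,amin):
    n,l,st,ce=cv2.connectedComponentsWithStats(m.astype(np.uint8)); return [(ce[i],st[i],l==i) for i in range(1,n) if st[i,4]>=amin]
E
python3 - <<'E'
from h import *
np.set_printoptions(precision=4,suppress=True)
ims={n:cv2.imread(f"pics/{n}0.png") for n in("top","side")}
for n,im in ims.items():
    h=cv2.cvtColor(im,cv2.COLOR_BGR2HSV); C=cam(n)
    w=(h[...,2]>205)&(h[...,1]<30)
    for c,st,m in blobs(w,150):
        x,y,ww,hh,a=st
        if not(150<c[0]<420 and 190<c[1]<350): continue
        print(n,"white",c,st)
        hull=cv2.convexHull(np.argwhere(m)[:,::-1].astype(np.int32))
        full=np.zeros(m.shape,np.uint8);cv2.fillConvexPoly(full,hull,1)
        for c2,s2,_ in blobs((full>0)&(h[...,2]<80),15): print("   dark",c2,s2)
        print("   rect57",cv2.minAreaRect(plane(C,hull[:,0],.057)[:,:2].astype(np.float32)), )
    for c,st,m in blobs((h[...,2]<60),80):
        if 340<c[0]<460 and 160<c[1]<310: print(n,"dark",c,st)
a=cv2.resize(ims["top"][190:320,190:450],None,fx=3,fy=3,interpolation=cv2.INTER_CUBIC)
cv2.imwrite("pics/topc.png",a)
E
```

```text
top white [228.5703 245.1835] [ 212  216   33   58 1052]
   dark [231.1333 230.1333] [230 224   3  13  15]
   dark [228.9167 243.8542] [225 241   9   7  48]
   dark [226.4211 257.5263] [225 251   4  15  19]
   rect57 ((0.581868052482605, 0.27498069405555725), (0.06462191790342331, 0.15513870120048523), 82.50118255615234)
top white [321.4772 243.0708] [ 292  222   63   46 1073]
   dark [324.5833 244.25  ] [321 241   8   8  48]
   rect57 ((0.5851411819458008, 0.015920788049697876), (0.16880850493907928, 0.0636708214879036), 66.61347198486328)
top dark [391.7599 176.9073] [ 366  147   53   61 1887]
top dark [423.7887 284.6604] [409 276  30  18 265]
side white [323.2607 250.153 ] [298 229  54  42 817]
   dark [325.5758 246.9394] [322 245   8   5  33]
   rect57 ((0.5825282335281372, 0.016108259558677673), (0.16771885752677917, 0.06379550695419312), 66.31404113769531)
side white [314.06   312.5895] [ 273  297   80   31 1301]
   dark [312.0926 311.9815] [307 309  11   7  54]
   rect57 ((0.5780799388885498, 0.23730872571468353), (0.18041373789310455, 0.06469453871250153), 16.583160400390625)
side dark [377.2908 181.1773] [370 174  15  17 141]
side dark [409.6608 256.2889] [397 238  25  47 398]
```

View pics/topc.png

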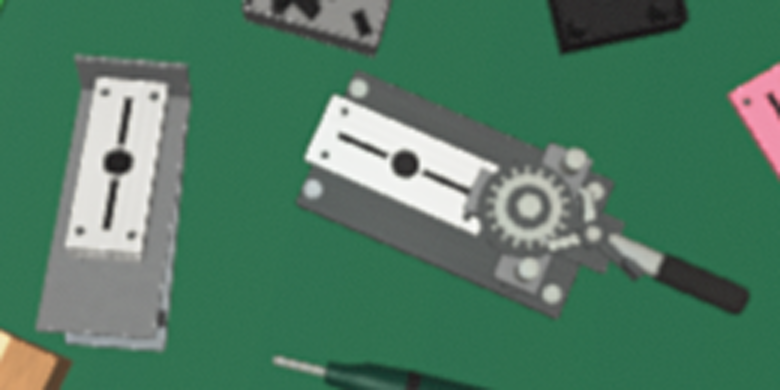

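```bash
python3 - <<'E'
from h import *
np.set_printoptions(precision=4,suppress=True)
t,s=cam("top"),cam("side")
P,e=tri((t,(324.58,244.25)),(s,(325.58,246.94)));print("plate",P,e)
S,e=tri((t,(228.92,243.85)),(s,(312.09,311.98)));print("stack",S,e, np.hypot(*S[:2]))
G,e=tri((t,(423.79,284.66)),(s,(377.29,181.18)));print("grip",G,e)
a=np.radians(66.45);c=np.array([np.cos(a),np.sin(a)]);y=np.array([-c[1],c[0]])
scr=P[:2]-.115*c;print("screw",scr,"grip rel",(G[:2]-scr)@c,(G[:2]-scr)@y)
g=scr-.165*c;print("grip expected",g,plane(t,(423.79,284.66),.095)-G)
f=scr-.104*c+.015*y;print("fin exp",f, proj(t,[*f,.125]),proj(s,[*f,.125]))
# stack direction: stack top plane through S tilted 20deg about horizontal; iterate yaw
im=cv2.imread("pics/top0.png");h=cv2.cvtColor(im,cv2.COLOR_BGR2HSV)
for n,C in(("top",t),("side",s)):
    im=cv2.imread(f"pics/{n}0.png");h=cv2.cvtColor(im,cv2.COLOR_BGR2HSV)
    w=(h[...,2]>205)&(h[...,1]<30)
    m=[m for c2,st,m in blobs(w,150) if (200<c2[0]<260 and n=="top") or (n=="side" and 290<c2[1]<330 and 250<c2[0]<360)][0]
    hull=cv2.convexHull(np.argwhere(m)[:,::-1].astype(np.int32))[:,0]
    yaw=np.radians(-8)
    for _ in range(6):
        Rm=R.from_euler("ZY",[yaw,np.radians(20)]).as_matrix()
        o,d=ray(C,hull);nn=Rm[:,2];X=o+d*(((S-o)@nn)/(d@nn))[:,None]
        q=(X-S)@Rm
        (cx,cy),(w_,h_),an=cv2.minAreaRect(q[:,:2].astype(np.float32))
        if w_<h_: an-=90
        an=(an+90)%180-90
        yaw+=np.radians(an)*.9
    print(n,"rack yaw",np.degrees(yaw),cx,cy,w_,h_)
E
```

```text
plate [0.5833 0.0158 0.0586] [1.2735465411563047, 1.2735465411563902]
stack [0.5768 0.2689 0.0924] [0.7921139945407184, 0.7921139945407063] 0.6363399442381934
grip [ 0.4711 -0.2426  0.0991] [2.844111462845849, 2.8441114628457163]
screw [ 0.5373 -0.0896] grip rel -0.16667081826118152 -0.0004293338110035877
grip expected [ 0.4714 -0.2409] [[ 0.0032 -0.0011 -0.0041]]
fin exp [ 0.482  -0.1789] [[401.2255 280.5046]] [[371.4873 185.0631]]
top rack yaw -4.103327814162185 0.0013451650738716125 0.00039876624941825867 0.16820910573005676 0.06213400512933731
side rack yaw -4.067346898373216 -0.0018162429332733154 0.0012401025742292404 0.16876627504825592 0.063629150390625
```

```bash
python3 -m pendant '[{"dp":[22.5,31.5,0],"turn":3.8,"grip":0},{"dp":[22.5,31.5,0],"turn":3.8,"grip":0},{"dp":[22.5,31.5,0],"turn":3.8,"grip":0},{"dp":[22.5,31.5,0],"turn":3.8,"grip":0},{"dp":[22.5,31.5,0],"turn":3.8,"grip":0},{"dp":[22.5,31.5,0],"turn":3.8,"grip":0},{"dp":[22.5,31.5,0],"turn":3.8,"grip":0}]' 30
python3 -m pendant '[{"dp":[22.5,31.5,0],"turn":3.8,"grip":0},{"dp":[22.5,31.5,0],"turn":3.8,"grip":0},{"dp":[22.5,31.5,0],"turn":3.8,"grip":0},{"dp":[22.5,31.5,0],"turn":3.8,"grip":0},{"dp":[22.5,31.5,0],"turn":3.8,"grip":0},{"dp":[22.5,31.5,0],"turn":3.8,"grip":0},{"dp":[22.5,31.5,0],"turn":3.8,"grip":0},{"dp":[0,0,0],"turn":0,"grip":0},{"dp":[0,0,0],"turn":0,"grip":0}]'
python3 - <<'E'
from h import *
s=sense();im=capture("wrist");np.savez("w1.npz",im=im,p=s["tcp_pos"],r=s["tool_rot"]);cv2.imwrite("pics/w1.png",im[:,:,::-1])
E
```

```text
clock: 0.68
tcp_pos: [0.2985, -0.3867, 0.2311]
tool_rot: [-3.141, -0.0, 0.694]
wrist_force: [0.9, -0.2, -0.2]
grip_width: 0.0006
gripper_force: 0.0
clock: 1.43
tcp_pos: [0.4562, -0.1663, 0.231]
tool_rot: [-3.141, 0.0, 1.159]
wrist_force: [0.1, 0.2, -0.8]
grip_width: -0.0004
gripper_force: 0.0
```

View pics/w1.png

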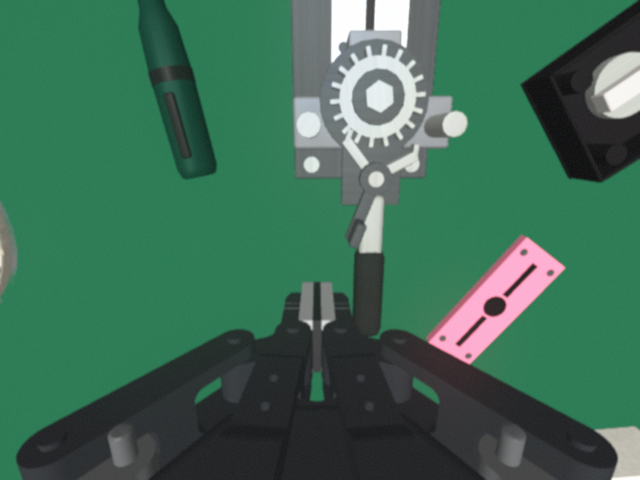

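```bash
python3 - <<'E'
from h import *
np.set_printoptions(precision=4,suppress=True)
d=np.load("w1.npz");C=cam("wrist",dict(tcp_pos=d["p"],tool_rot=d["r"]))
a=np.radians(66.45);c=np.array([np.cos(a),np.sin(a)]);y=np.array([-c[1],c[0]]);scr=np.array([.5373,-.0896])
t=cam("top")
for n,uv,z in(("fin",(356,234),.131),("fin",(356,234),.12),("pivot",(376,179),.11),("gripmid",(369,294),.107)):
    p=plane(C,uv,z)[0];print(n,z,p,(p[:2]-scr)@c,(p[:2]-scr)@y)
print("tcp",(d["p"][:2]-scr)@c,(d["p"][:2]-scr)@y)
E
```

```text
fin 0.131 [ 0.4854 -0.1749  0.131 ] -0.0989759906669885 0.013498307702219228
fin 0.12 [ 0.4854 -0.1784  0.12  ] -0.10210909600746629 0.01214555156169915
pivot 0.11 [ 0.5165 -0.1458  0.11  ] -0.059870134703931537 -0.0033525123365363285
gripmid 0.107 [ 0.4755 -0.2383  0.107 ] -0.1610063217184238 -0.0027927543645565045
tcp -0.1027251612731602 0.043693410840164676
```

```bash
python3 -m pendant '[{"dp":[0,0,-30],"turn":0,"grip":0},{"dp":[0,0,-30],"turn":0,"grip":0},{"dp":[0,0,-30],"turn":0,"grip":0},{"dp":[0,0,-26],"turn":0,"grip":0},{"dp":[0,0,0],"turn":0,"grip":0},{"dp":[4.6,-2,0],"turn":0,"grip":0},{"dp":[4.6,-2,0],"turn":0,"grip":0},{"dp":[4.6,-2,0],"turn":0,"grip":0}]'
python3 -m pendant '[{"dp":[4.6,-2,0],"turn":0,"grip":0},{"dp":[4.6,-2,0],"turn":0,"grip":0},{"dp":[4.6,-2,0],"turn":0,"grip":0}]'
python3 -m pendant '[{"dp":[4.6,-2,0],"turn":0,"grip":0},{"dp":[4.6,-2,0],"turn":0,"grip":0},{"dp":[0,0,0],"turn":0,"grip":0}]'
python3 - <<'E'
from h import *
s=sense();im=capture("wrist");np.savez("w2.npz",im=im,p=s["tcp_pos"],r=s["tool_rot"]);cv2.imwrite("pics/w2.png",im[:,:,::-1])
E
```

```text
clock: 2.15
tcp_pos: [0.4699, -0.1751, 0.1168]
tool_rot: [3.141, 0.0, 1.155]
wrist_force: [-4.5, -0.3, 0.0]
grip_width: -0.0001
gripper_force: 1.8
clock: 2.4
tcp_pos: [0.4843, -0.1805, 0.1162]
tool_rot: [3.14, -0.0, 1.155]
wrist_force: [-1.5, -0.3, 1.0]
grip_width: -0.0001
gripper_force: 0.7
clock: 2.65
tcp_pos: [0.4941, -0.1845, 0.1157]
tool_rot: [3.139, -0.0, 1.155]
wrist_force: [0.9, -0.1, -0.0]
grip_width: 0.0003
gripper_force: 0.0
```

View pics/w2.png

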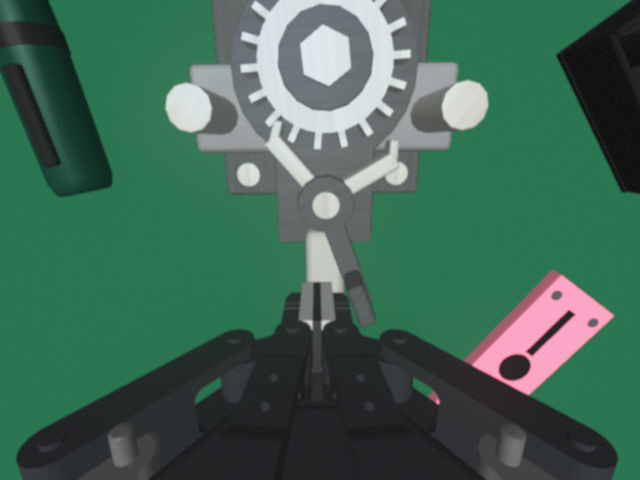

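```bash
python3 -m pendant '[{"dp":[0,0,30],"turn":0,"grip":0.1},{"dp":[-7,-16,15],"turn":0,"grip":0.45},{"dp":[-7,-16,0],"turn":0,"grip":0.45},{"dp":[-6.5,-15,0],"turn":0,"grip":0.45},{"dp":[-6,-14,0],"turn":0,"grip":0.45},{"dp":[0,0,-10],"turn":0,"grip":0.45},{"dp":[0,0,-22],"turn":0,"grip":0.45},{"dp":[0,0,-23],"turn":0,"grip":0.45},{"dp":[0,0,-23],"turn":0,"grip":0.45},{"dp":[0,0,0],"turn":0,"grip":0.45}]'
python3 - <<'E'
import numpy as np
a=66.45+180;scr=np.array([.5373,-.0896])
t=np.radians(a+np.linspace(-46,46,17));p=(scr+.168*np.c_[np.cos(t),np.sin(t)])
for i in range(17): print(i,p[i].round(4),(np.diff(p,axis=0)[i]*1e3).round(1) if i<16 else"")
E
```

```text
clock: 3.53
tcp_pos: [0.4647, -0.2438, 0.0787]
tool_rot: [-3.138, -0.0, 1.155]
wrist_force: [1.9, -1.6, -1.0]
grip_width: 0.0386
gripper_force: 1.2
0 [ 0.3799 -0.1483] [  6.7 -15.5]
1 [ 0.3866 -0.1638] [  8.2 -14.7]
2 [ 0.3948 -0.1785] [  9.6 -13.8]
3 [ 0.4044 -0.1923] [ 11.  -12.8]
4 [ 0.4153 -0.2051] [ 12.2 -11.6]
5 [ 0.4275 -0.2168] [ 13.3 -10.4]
6 [ 0.4408 -0.2271] [14.3 -9. ]
7 [ 0.4551 -0.2361] [15.1 -7.5]
8 [ 0.4702 -0.2436] [15.8 -6. ]
9 [ 0.4859 -0.2496] [16.3 -4.3]
10 [ 0.5022 -0.2539] [16.6 -2.7]
11 [ 0.5189 -0.2566] [16.8 -1. ]
12 [ 0.5357 -0.2576] [16.8  0.7]
13 [ 0.5525 -0.2569] [16.7  2.4]
14 [ 0.5692 -0.2545] [16.4  4. ]
15 [ 0.5856 -0.2505] [15.9  5.6]
16 [ 0.6015 -0.2449]
```

```bash
python3 -m pendant '[{"dp":[5.5,0.2,3],"turn":0,"grip":0.45},{"dp":[15.8,-6,0],"turn":5.75,"grip":0.45},{"dp":[16.3,-4.3,0],"turn":5.75,"grip":0.45},{"dp":[16.6,-2.7,0],"turn":5.75,"grip":0.45},{"dp":[16.8,-1,0],"turn":5.75,"grip":0.45}]'
python3 -m pendant '[{"dp":[16.8,0.7,0],"turn":5.75,"grip":0.45},{"dp":[16.7,2.4,0],"turn":5.75,"grip":0.45},{"dp":[16.4,4,0],"turn":5.75,"grip":0.45},{"dp":[15.9,5.6,0],"turn":5.75,"grip":0.45},{"dp":[0,0,0],"turn":0,"grip":0.45}]'
```

```text
clock: 3.95
tcp_pos: [0.5367, -0.2583, 0.0866]
tool_rot: [-3.139, -0.001, 1.562]
wrist_force: [-5.8, 2.8, 4.5]
grip_width: 0.0381
gripper_force: 3.2
clock: 4.37
tcp_pos: [0.6052, -0.2452, 0.0871]
tool_rot: [3.14, 0.001, 1.964]
wrist_force: [-0.5, 0.4, 0.1]
grip_width: 0.0383
gripper_force: 0.0
```

```bash
python3 -m pendant '[{"dp":[-18,-5.4,0],"turn":-5.75,"grip":0.45},{"dp":[-16.4,-4,0],"turn":-5.75,"grip":0.45},{"dp":[-16.7,-2.4,0],"turn":-5.75,"grip":0.45},{"dp":[-16.8,-0.7,0],"turn":-5.75,"grip":0.45},{"dp":[-16.8,1,0],"turn":-5.75,"grip":0.45},{"dp":[-16.6,2.7,0],"turn":-5.75,"grip":0.45},{"dp":[-16.3,4.3,0],"turn":-5.75,"grip":0.45},{"dp":[-15.8,6,0],"turn":-5.75,"grip":0.45}]'
python3 -m pendant '[{"dp":[-15.1,7.5,0],"turn":-5.75,"grip":0.45},{"dp":[-14.3,9,0],"turn":-5.75,"grip":0.45},{"dp":[-13.3,10.4,0],"turn":-5.75,"grip":0.45},{"dp":[-12.2,11.6,0],"turn":-5.75,"grip":0.45},{"dp":[-11,12.8,0],"turn":-5.75,"grip":0.45},{"dp":[-9.6,13.8,0],"turn":-5.75,"grip":0.45},{"dp":[-8.2,14.7,0],"turn":-5.75,"grip":0.45},{"dp":[-6.7,15.5,0],"turn":-5.75,"grip":0.45},{"dp":[0,0,0],"turn":0,"grip":0.45}]'
```

```text
clock: 5.03
tcp_pos: [0.4697, -0.2448, 0.0868]
tool_rot: [3.138, -0.0, 1.146]
wrist_force: [2.9, 1.2, -0.1]
grip_width: 0.0384
gripper_force: 1.4
clock: 5.78
tcp_pos: [0.3773, -0.1476, 0.0861]
tool_rot: [-3.141, 0.0, 0.345]
wrist_force: [-0.0, -0.3, -0.6]
grip_width: 0.0382
gripper_force: 0.0
```

```bash
python3 -m pendant '[{"dp":[8,-16,2],"turn":6,"grip":0.45},{"dp":[8.2,-14.7,0],"turn":5.75,"grip":0.45},{"dp":[9.6,-13.8,0],"turn":5.75,"grip":0.45},{"dp":[11,-12.8,0],"turn":5.75,"grip":0.45},{"dp":[12.2,-11.6,0],"turn":5.75,"grip":0.45},{"dp":[13.3,-10.4,0],"turn":5.75,"grip":0.45},{"dp":[14.3,-9,0],"turn":5.75,"grip":0.45},{"dp":[15.1,-7.5,0],"turn":5.75,"grip":0.45}]'
python3 -m pendant '[{"dp":[15.8,-6,0],"turn":5.75,"grip":0.45},{"dp":[16.3,-4.3,0],"turn":5.75,"grip":0.45},{"dp":[16.6,-2.7,0],"turn":5.75,"grip":0.45},{"dp":[16.8,-1,0],"turn":5.75,"grip":0.45},{"dp":[16.8,0.7,0],"turn":5.75,"grip":0.45},{"dp":[16.7,2.4,0],"turn":5.75,"grip":0.45},{"dp":[16.4,4,0],"turn":5.75,"grip":0.45},{"dp":[15.9,5.6,0],"turn":5.75,"grip":0.45},{"dp":[0,0,0],"turn":0,"grip":0.45}]'
python3 -m pendant '[{"dp":[-16.5,-5.4,0],"turn":-5.75,"grip":0.45},{"dp":[-16.4,-4,0],"turn":-5.75,"grip":0.45},{"dp":[-16.7,-2.4,0],"turn":-5.75,"grip":0.45},{"dp":[-16.8,-0.7,0],"turn":-5.75,"grip":0.45},{"dp":[-16.8,1,0],"turn":-5.75,"grip":0.45},{"dp":[-16.6,2.7,0],"turn":-5.75,"grip":0.45},{"dp":[-16.3,4.3,0],"turn":-5.75,"grip":0.45},{"dp":[-15.8,6,0],"turn":-5.75,"grip":0.45}]'
python3 -m pendant '[{"dp":[-15.1,7.5,0],"turn":-5.75,"grip":0.45},{"dp":[-14.3,9,0],"turn":-5.75,"grip":0.45},{"dp":[-13.3,10.4,0],"turn":-5.75,"grip":0.45},{"dp":[-12.2,11.6,0],"turn":-5.75,"grip":0.45},{"dp":[-11,12.8,0],"turn":-5.75,"grip":0.45},{"dp":[-9.6,13.8,0],"turn":-5.75,"grip":0.45},{"dp":[-8.2,14.7,0],"turn":-5.75,"grip":0.45},{"dp":[-6.7,15.5,0],"turn":-5.75,"grip":0.45},{"dp":[0,0,0],"turn":0,"grip":0.45}]'
```

```text
clock: 6.45
tcp_pos: [0.4692, -0.2454, 0.0875]
tool_rot: [-3.138, -0.0, 1.166]
wrist_force: [-5.5, 3.6, 5.7]
grip_width: 0.0381
gripper_force: 3.5
clock: 7.2
tcp_pos: [0.6039, -0.2467, 0.088]
tool_rot: [3.141, 0.001, 1.97]
wrist_force: [0.4, 0.5, -0.3]
grip_width: 0.0379
gripper_force: 0.0
clock: 7.87
tcp_pos: [0.4698, -0.2457, 0.088]
tool_rot: [3.139, -0.0, 1.152]
wrist_force: [4.6, -0.0, 0.1]
grip_width: 0.0384
gripper_force: 1.5
clock: 8.62
tcp_pos: [0.3776, -0.1482, 0.0875]
tool_rot: [-3.141, 0.001, 0.351]
wrist_force: [-0.2, 0.4, -0.3]
grip_width: 0.0385
gripper_force: 0.0
```

Two more driving strokes, then a look at the jaw.

```bash
python3 -m pendant '[{"dp":[8,-16,3],"turn":5.75,"grip":0.45},{"dp":[8.2,-14.7,0],"turn":5.75,"grip":0.45},{"dp":[9.6,-13.8,0],"turn":5.75,"grip":0.45},{"dp":[11,-12.8,0],"turn":5.75,"grip":0.45},{"dp":[12.2,-11.6,0],"turn":5.75,"grip":0.45},{"dp":[13.3,-10.4,0],"turn":5.75,"grip":0.45},{"dp":[14.3,-9,0],"turn":5.75,"grip":0.45},{"dp":[15.1,-7.5,0],"turn":5.75,"grip":0.45}]'
python3 -m pendant '[{"dp":[15.8,-6,0],"turn":5.75,"grip":0.45},{"dp":[16.3,-4.3,0],"turn":5.75,"grip":0.45},{"dp":[16.6,-2.7,0],"turn":5.75,"grip":0.45},{"dp":[16.8,-1,0],"turn":5.75,"grip":0.45},{"dp":[16.8,0.7,0],"turn":5.75,"grip":0.45},{"dp":[16.7,2.4,0],"turn":5.75,"grip":0.45},{"dp":[16.4,4,0],"turn":5.75,"grip":0.45},{"dp":[15.9,5.6,0],"turn":5.75,"grip":0.45},{"dp":[0,0,0],"turn":0,"grip":0.45}]'
python3 -m pendant '[{"dp":[-16.5,-5.4,0],"turn":-5.75,"grip":0.45},{"dp":[-16.4,-4,0],"turn":-5.75,"grip":0.45},{"dp":[-16.7,-2.4,0],"turn":-5.75,"grip":0.45},{"dp":[-16.8,-0.7,0],"turn":-5.75,"grip":0.45},{"dp":[-16.8,1,0],"turn":-5.75,"grip":0.45},{"dp":[-16.6,2.7,0],"turn":-5.75,"grip":0.45},{"dp":[-16.3,4.3,0],"turn":-5.75,"grip":0.45},{"dp":[-15.8,6,0],"turn":-5.75,"grip":0.45}]'
python3 -m pendant '[{"dp":[-15.1,7.5,0],"turn":-5.75,"grip":0.45},{"dp":[-14.3,9,0],"turn":-5.75,"grip":0.45},{"dp":[-13.3,10.4,0],"turn":-5.75,"grip":0.45},{"dp":[-12.2,11.6,0],"turn":-5.75,"grip":0.45},{"dp":[-11,12.8,0],"turn":-5.75,"grip":0.45},{"dp":[-9.6,13.8,0],"turn":-5.75,"grip":0.45},{"dp":[-8.2,14.7,0],"turn":-5.75,"grip":0.45},{"dp":[-6.7,15.5,0],"turn":-5.75,"grip":0.45},{"dp":[0,0,0],"turn":0,"grip":0.45}]'
python3 -m pendant '[{"dp":[8,-16,2],"turn":5.75,"grip":0.45},{"dp":[8.2,-14.7,0],"turn":5.75,"grip":0.45},{"dp":[9.6,-13.8,0],"turn":5.75,"grip":0.45},{"dp":[11,-12.8,0],"turn":5.75,"grip":0.45},{"dp":[12.2,-11.6,0],"turn":5.75,"grip":0.45},{"dp":[13.3,-10.4,0],"turn":5.75,"grip":0.45},{"dp":[14.3,-9,0],"turn":5.75,"grip":0.45},{"dp":[15.1,-7.5,0],"turn":5.75,"grip":0.45}]'
python3 - <<'E'
from h import *
im=capture("side");cv2.imwrite("pics/side1.png",im[:,:,::-1])
a=cv2.imread("pics/side0.png")[150:300,270:430];b=im[150:300,270:430,::-1]
cv2.imwrite("pics/cmp.png",cv2.resize(np.hstack([a,b]),(800,375),interpolation=cv2.INTER_CUBIC))
E
```

```text
clock: 9.28
tcp_pos: [0.4698, -0.246, 0.0901]
tool_rot: [-3.137, -0.0, 1.167]
wrist_force: [-4.8, 5.2, 3.8]
grip_width: 0.0384
gripper_force: 3.4
clock: 10.03
tcp_pos: [0.6043, -0.2474, 0.0904]
tool_rot: [3.141, 0.001, 1.97]
wrist_force: [-0.1, 0.2, -0.3]
grip_width: 0.0382
gripper_force: 0.0
clock: 10.7
tcp_pos: [0.4703, -0.2462, 0.0907]
tool_rot: [3.139, -0.0, 1.153]
wrist_force: [3.8, 0.5, -0.3]
grip_width: 0.0382
gripper_force: 1.5
clock: 11.45
tcp_pos: [0.3782, -0.1487, 0.0903]
tool_rot: [-3.14, 0.001, 0.351]
wrist_force: [-0.3, -0.2, -0.4]
grip_width: 0.0388
gripper_force: 0.0
clock: 12.12
tcp_pos: [0.4704, -0.2465, 0.0918]
tool_rot: [-3.137, -0.001, 1.167]
wrist_force: [-5.3, 5.2, 4.8]
grip_width: 0.0385
gripper_force: 3.4
```

View pics/cmp.png

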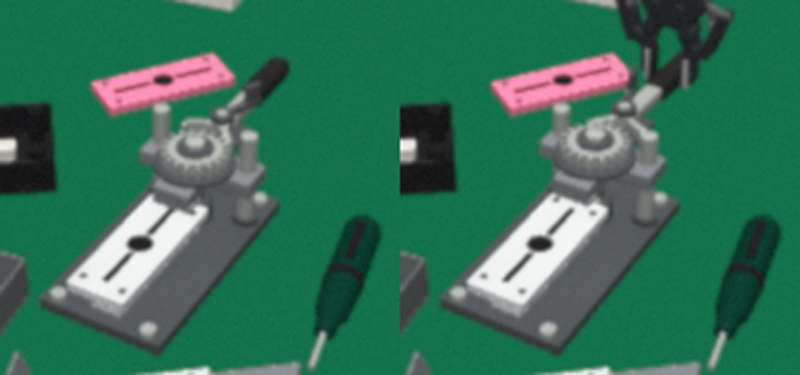

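```bash
python3 -m pendant '[{"dp":[0,0,30],"turn":0,"grip":0.45},{"dp":[0,0,38],"turn":0,"grip":0.6},{"dp":[0,0,38],"turn":0,"grip":1},{"dp":[14,32.2,0],"turn":0,"grip":1},{"dp":[14,32.2,0],"turn":0,"grip":1},{"dp":[14,32.2,0],"turn":0,"grip":1},{"dp":[14,32.2,0],"turn":0,"grip":1},{"dp":[14,32.2,0],"turn":0,"grip":1}]' 30
python3 -m pendant '[{"dp":[14,32.2,0],"turn":0,"grip":1},{"dp":[14,32.2,0],"turn":0,"grip":1},{"dp":[14,32.2,0],"turn":0,"grip":1},{"dp":[13,32,0],"turn":-0.4,"grip":1},{"dp":[0,0,0],"turn":0,"grip":1},{"dp":[0,0,0],"turn":0,"grip":1}]'
python3 - <<'E'
from h import *
np.set_printoptions(precision=4,suppress=True)
s=sense();im=capture("wrist");cv2.imwrite("pics/w3.png",im[:,:,::-1]);C=cam("wrist",s)
cv2.imwrite("pics/side2.png",capture("side")[:,:,::-1])
h=cv2.cvtColor(im,cv2.COLOR_RGB2HSV)
w=cv2.morphologyEx(((h[...,2]>190)&(h[...,1]<35)).astype(np.uint8),cv2.MORPH_OPEN,np.ones((3,3)))
for c,st,m in blobs(w,3000):
    hull=cv2.convexHull(np.argwhere(m)[:,::-1].astype(np.int32))[:,0]
    print(c,st,cv2.minAreaRect(plane(C,hull,.057)[:,:2].astype(np.float32)))
# jaw lift: patch match on the ratchet, side view
a=cv2.imread("pics/side0.png",0);b=cv2.imread("pics/side2.png",0)
S=cam("side")
u0=proj(S,[.5373,-.0896,.11])[0].astype(int);t=a[u0[1]-18:u0[1]+14,u0[0]-18:u0[0]+18]
r=cv2.matchTemplate(b[u0[1]-40:u0[1]+34,u0[0]-38:u0[0]+38],t,cv2.TM_CCOEFF_NORMED);_,v,_,l=cv2.minMaxLoc(r)
print("shift px",l[0]-20,l[1]-22,v,"10mm=",proj(S,[.5373,-.0896,.12])-proj(S,[.5373,-.0896,.11]))
E
```

```text
clock: 12.83
tcp_pos: [0.5424, -0.0842, 0.1986]
tool_rot: [3.141, -0.0, 1.16]
wrist_force: [-0.2, -0.0, 0.2]
grip_width: 0.0852
gripper_force: 0.0
clock: 13.33
tcp_pos: [0.5974, 0.0446, 0.198]
tool_rot: [3.141, -0.0, 1.156]
wrist_force: [-0.5, -0.6, 0.6]
grip_width: 0.0856
gripper_force: 0.0
[315.1149 243.4563] [  277   163    76   177 10298] ((0.5843542218208313, 0.016799524426460266), (0.16967441141605377, 0.0642862319946289), 66.71785736083984)
shift px 0 -3 0.5481511354446411 10mm= [[ 0.0568 -3.1861]]
```

View pics/w3.png

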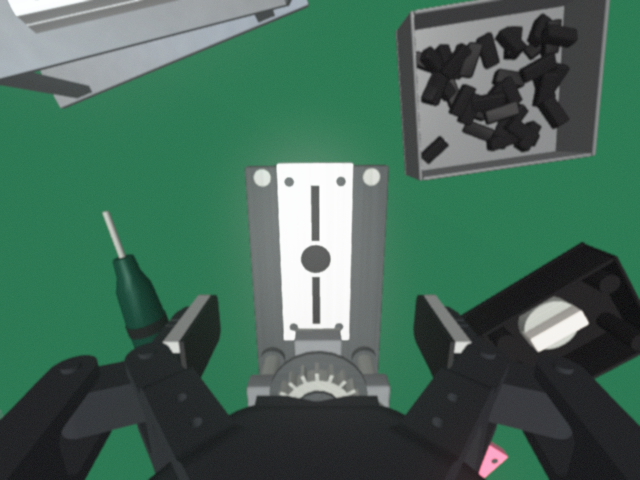

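```bash
python3 -m pendant '[{"dp":[-1,0,-30],"turn":0.4,"grip":1},{"dp":[0,0,-38],"turn":0,"grip":1},{"dp":[0,0,-38],"turn":0,"grip":1},{"dp":[0,0,-30],"turn":0,"grip":1},{"dp":[0,0,-24],"turn":0,"grip":1},{"dp":[0,0,0],"turn":0,"grip":0.6},{"dp":[0,0,0],"turn":0,"grip":0.6},{"dp":[0,0,0],"turn":0,"grip":0.6},{"dp":[0,0,0],"turn":0,"grip":0.6}]' 60
```

```text
clock: 14.18
tcp_pos: [0.597, 0.0434, 0.0401]
tool_rot: [3.139, -0.001, 1.159]
wrist_force: [0.1, 0.6, -3.6]
grip_width: 0.0621
gripper_force: 67.6
```

```bash
python3 -m pendant '[{"dp":[2,4.6,0],"turn":0,"grip":0.6},{"dp":[4,9.2,0],"turn":0,"grip":0.6},{"dp":[4,9.2,0],"turn":0,"grip":0.6},{"dp":[4,9.2,0],"turn":0,"grip":0.6},{"dp":[0,0,0],"turn":0,"grip":0.6},{"dp":[0,0,5],"turn":0,"grip":0.6},{"dp":[0,0,15],"turn":0,"grip":0.6},{"dp":[0,0,30],"turn":0,"grip":0.6},{"dp":[0,0,30],"turn":0,"grip":0.6},{"dp":[0,0,0],"turn":0,"grip":0.6}]'
python3 -m pendant '[{"dp":[0,0,30],"turn":0,"grip":0.6},{"dp":[0,0,30],"turn":0,"grip":0.6},{"dp":[0,0,0],"turn":0,"grip":0.6},{"dp":[0,0,0],"turn":0,"grip":0.6}]'
python3 - <<'E'
from h import *
np.set_printoptions(precision=4,suppress=True)
im=capture("side")[:,:,::-1];s=sense();w=capture("wrist")[:,:,::-1]
cv2.imwrite("pics/x.png",np.hstack([cv2.resize(im[120:420,180:480],(400,400)),cv2.resize(w,(400,300))[:,:].copy() if 0 else cv2.copyMakeBorder(cv2.resize(w,(400,300)),0,100,0,0,cv2.BORDER_CONSTANT)]))
np.savez("w4.npz",im=w,p=s["tcp_pos"],r=s["tool_rot"])
E
```

```text
clock: 15.02
tcp_pos: [0.6131, 0.0764, 0.124]
tool_rot: [3.135, -0.004, 1.16]
wrist_force: [1.6, -0.1, -3.3]
grip_width: 0.0626
gripper_force: 67.7
clock: 15.35
tcp_pos: [0.6107, 0.0761, 0.1795]
tool_rot: [3.139, -0.001, 1.16]
wrist_force: [-0.4, 0.8, -3.1]
grip_width: 0.062
gripper_force: 68.8
```

View pics/x.png

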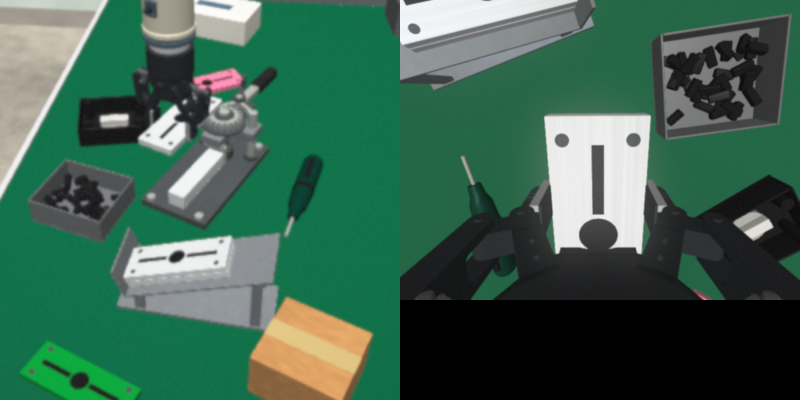

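```bash
python3 -m pendant '[{"dp":[-3,10,0],"turn":5.4,"grip":0.6},{"dp":[-3,10,0],"turn":5.4,"grip":0.6},{"dp":[-3,10,0],"turn":5.4,"grip":0.6},{"dp":[-3,10,0],"turn":5.4,"grip":0.6},{"dp":[-3,10,0],"turn":5.4,"grip":0.6},{"dp":[-3,10,0],"turn":5.4,"grip":0.6},{"dp":[-3,10,0],"turn":5.4,"grip":0.6},{"dp":[-3,10,0],"turn":5.4,"grip":0.6},{"dp":[-3,10,0],"turn":5.4,"grip":0.6},{"dp":[-3,10,0],"turn":5.4,"grip":0.6}]'
python3 -m pendant '[{"dp":[-3,10,0],"turn":5.4,"grip":0.6},{"dp":[-3,10,0],"turn":5.4,"grip":0.6},{"dp":[-3,10,0],"turn":5.4,"grip":0.6},{"dp":[-3,10,0],"turn":5.4,"grip":0.6},{"dp":[-3,10,0],"turn":5.4,"grip":0.6},{"dp":[-3,10,0],"turn":5.4,"grip":0.6},{"dp":[-3,10,0],"turn":5.4,"grip":0.6},{"dp":[-3,10,0],"turn":5.4,"grip":0.6},{"dp":[-3,10,0],"turn":5.4,"grip":0.6},{"dp":[-3,5,0],"turn":5.4,"grip":0.6}]'
python3 -m pendant '[{"dp":[0,0,0],"turn":1.4,"grip":0.6},{"dp":[0,0,0],"turn":0,"grip":0.6},{"dp":[0,0,0],"turn":0,"grip":0.6}]' 20
python3 - <<'E'
from h import *
im=capture("side")[:,:,::-1];s=sense();w=capture("wrist")[:,:,::-1];t=capture("top")[:,:,::-1]
cv2.imwrite("pics/side3.png",im);cv2.imwrite("pics/top3.png",t)
cv2.imwrite("pics/y.png",np.hstack([cv2.resize(im[180:380,200:440],(400,333))]+[cv2.resize(w,(400,333))]))
np.savez("w5.npz",im=w,p=s["tcp_pos"],r=s["tool_rot"])
E
```

```text
clock: 16.28
tcp_pos: [0.5784, 0.1761, 0.1759]
tool_rot: [-3.138, -0.001, 2.107]
wrist_force: [-0.2, 0.4, -3.2]
grip_width: 0.0622
gripper_force: 68.7
clock: 17.12
tcp_pos: [0.5485, 0.2715, 0.1759]
tool_rot: [-3.14, -0.003, 3.05]
wrist_force: [-0.5, -0.7, -3.0]
grip_width: 0.0623
gripper_force: 68.7
clock: 17.37
tcp_pos: [0.5495, 0.2705, 0.1771]
tool_rot: [-3.14, -0.002, 3.066]
wrist_force: [1.1, -0.5, -3.4]
grip_width: 0.0624
gripper_force: 68.8
```

View pics/y.png

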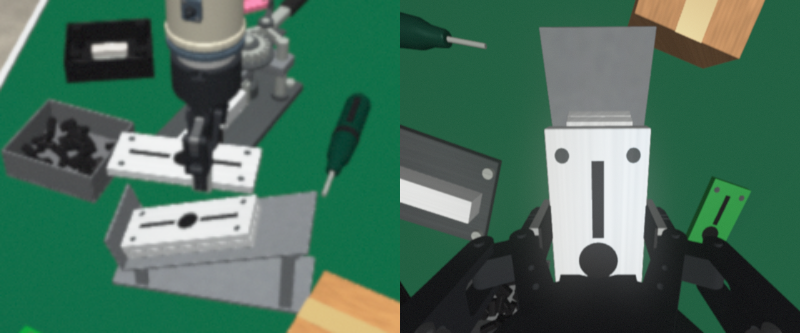

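```bash
python3 -m pendant '[{"dp":[0,0,-20],"turn":0.2,"grip":0.66},{"dp":[0,0,-20],"turn":0,"grip":0.66},{"dp":[0,0,-5],"turn":0,"grip":0.66},{"dp":[0,0,0],"turn":0,"grip":0.66}]' 20
python3 -m pendant '[{"dp":[0,0,-3],"turn":0,"grip":0.7},{"dp":[0,0,-3],"turn":0,"grip":0.7},{"dp":[0,0,0],"turn":0,"grip":0.7}]' 20
```

```text
clock: 17.85
tcp_pos: [0.5489, 0.2702, 0.1317]
tool_rot: [-3.14, -0.003, 3.071]
wrist_force: [0.2, -0.7, -3.2]
grip_width: 0.0621
gripper_force: 68.7
clock: 18.1
tcp_pos: [0.5503, 0.2712, 0.1277]
tool_rot: [3.141, 0.001, 3.072]
wrist_force: [-0.3, 0.3, -3.2]
grip_width: 0.0623
gripper_force: 68.7
```

```bash
python3 -m pendant '[{"dp":[0,0,-2.5],"turn":0,"grip":0.7},{"dp":[0,0,-2.5],"turn":0,"grip":0.7},{"dp":[0,0,-2],"turn":0,"grip":0.7}]' 20
python3 -m pendant '[{"dp":[0,0,-2],"turn":0,"grip":0.7},{"dp":[0,0,-2],"turn":0,"grip":0.7}]' 20
```

```text
clock: 18.35
tcp_pos: [0.55, 0.2712, 0.1203]
tool_rot: [3.141, 0.0, 3.073]
wrist_force: [-0.4, -0.6, -4.2]
grip_width: 0.0622
gripper_force: 68.7
clock: 18.52
tcp_pos: [0.5499, 0.2711, 0.1161]
tool_rot: [3.142, 0.0, 3.073]
wrist_force: [0.6, 0.4, -3.4]
grip_width: 0.0625
gripper_force: 68.7
```

```bash
python3 -m pendant '[{"dp":[0,0,-1.5],"turn":0,"grip":0.7},{"dp":[0,0,-1.5],"turn":0,"grip":0.7}]'
python3 -m pendant '[{"dp":[0,0,-1.5],"turn":0,"grip":0.7},{"dp":[0,0,-1.5],"turn":0,"grip":0.7}]'
```

```text
clock: 18.68
tcp_pos: [0.5499, 0.2711, 0.1131]
tool_rot: [-3.142, -0.0, 3.073]
wrist_force: [0.3, -0.0, 0.3]
grip_width: 0.0623
gripper_force: 69.1
clock: 18.85
tcp_pos: [0.5503, 0.2712, 0.111]
tool_rot: [3.141, 0.001, 3.073]
wrist_force: [1.6, -0.7, 3.4]
grip_width: 0.0629
gripper_force: 69.6
```

```bash
python3 -m pendant '[{"dp":[0,0,-1.5],"turn":0,"grip":0.7},{"dp":[0,0,-1.5],"turn":0,"grip":0.7}]'
python3 -m pendant '[{"dp":[0,0,-1],"turn":0,"grip":0.73},{"dp":[0,0,0],"turn":0,"grip":0.73}]'
```

```text
clock: 19.02
tcp_pos: [0.551, 0.2713, 0.1084]
tool_rot: [3.141, 0.002, 3.073]
wrist_force: [2.7, -4.9, 6.0]
grip_width: 0.0627
gripper_force: 69.9
clock: 19.18
tcp_pos: [0.5511, 0.2714, 0.1072]
tool_rot: [3.141, 0.002, 3.073]
wrist_force: [2.3, -1.5, 5.0]
grip_width: 0.0624
gripper_force: 61.9
```

```bash
python3 -m pendant '[{"dp":[0,0,-1.5],"turn":0,"grip":0.735},{"dp":[0,0,-1.5],"turn":0,"grip":0.735}]'
python3 -m pendant '[{"dp":[0,0,-1.5],"turn":0,"grip":0.735},{"dp":[0,0,-1.5],"turn":0,"grip":0.735},{"dp":[0,0,0],"turn":0,"grip":0.735}]'
python3 - <<'E'
from h import *
im=capture("side")[:,:,::-1];s=sense();w=capture("wrist")[:,:,::-1]
cv2.imwrite("pics/z.png",np.hstack([cv2.resize(im[240:360,240:400],(400,300),interpolation=cv2.INTER_CUBIC)]+[cv2.resize(w,(400,300))]))
E
```

```text
clock: 19.35
tcp_pos: [0.5512, 0.2715, 0.104]
tool_rot: [3.14, 0.002, 3.072]
wrist_force: [4.2, -0.9, 2.0]
grip_width: 0.063
gripper_force: 45.9
clock: 19.6
tcp_pos: [0.5504, 0.2714, 0.1002]
tool_rot: [3.141, 0.001, 3.072]
wrist_force: [5.2, 0.3, 1.2]
grip_width: 0.0627
gripper_force: 46.0
```

View pics/z.png

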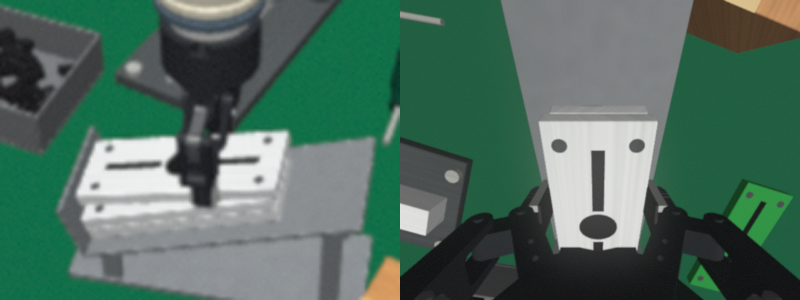

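```bash
python3 -m pendant '[{"dp":[0,0,-1],"turn":0,"grip":0.74},{"dp":[0,0,-1],"turn":0,"grip":0.74}]'
python3 -m pendant '[{"dp":[0,0,-1],"turn":0,"grip":0.74},{"dp":[0,0,0],"turn":0,"grip":0.74}]'
```

```text
clock: 19.87
tcp_pos: [0.5496, 0.2711, 0.0981]
tool_rot: [-3.141, -0.001, 3.072]
wrist_force: [2.0, 0.8, 4.0]
grip_width: 0.0635
gripper_force: 32.3
clock: 20.03
tcp_pos: [0.5497, 0.2712, 0.0975]
tool_rot: [3.142, -0.001, 3.072]
wrist_force: [0.3, -0.7, 5.2]
grip_width: 0.0632
gripper_force: 34.0
```

```bash
python3 -m pendant '[{"dp":[0,0,-0.8],"turn":0,"grip":0.745},{"dp":[0,0,0],"turn":0,"grip":0.75},{"dp":[0,0,0],"turn":0,"grip":0.76},{"dp":[0,0,0],"turn":0,"grip":0.8},{"dp":[0,0,0],"turn":0,"grip":0.88},{"dp":[0,0,0],"turn":0,"grip":0.95},{"dp":[0,0,0],"turn":0,"grip":0.95}]'
python3 -m pendant '[{"dp":[0,0,10],"turn":0,"grip":1},{"dp":[0,0,25],"turn":0,"grip":1},{"dp":[0,0,40],"turn":0,"grip":1},{"dp":[0,0,40],"turn":0,"grip":1},{"dp":[-40,0,10],"turn":0,"grip":1},{"dp":[-40,0,0],"turn":0,"grip":1},{"dp":[-20,-20,0],"turn":0,"grip":1},{"dp":[0,0,0],"turn":0,"grip":1},{"dp":[0,0,0],"turn":0,"grip":1}]'
python3 - <<'E'
from h import *
s=sense();w=capture("wrist")[:,:,::-1];np.savez("w6.npz",im=w,p=s["tcp_pos"],r=s["tool_rot"])
im=capture("side")[:,:,::-1];t=capture("top")[:,:,::-1];cv2.imwrite("pics/side4.png",im);cv2.imwrite("pics/top4.png",t);cv2.imwrite("pics/w6.png",w)
cv2.imwrite("pics/v.png",np.hstack([cv2.resize(im[240:360,240:400],(400,300),interpolation=cv2.INTER_CUBIC)]+[cv2.resize(w,(400,300))]))
E
```

```text
clock: 20.62
tcp_pos: [0.5497, 0.271, 0.0963]
tool_rot: [-3.141, -0.001, 3.073]
wrist_force: [-0.6, 0.4, -0.5]
grip_width: 0.0811
gripper_force: 0.0
clock: 21.37
tcp_pos: [0.4493, 0.2508, 0.2226]
tool_rot: [3.141, 0.001, 3.073]
wrist_force: [0.7, 0.8, 0.3]
grip_width: 0.0853
gripper_force: 0.0
```

View pics/v.png

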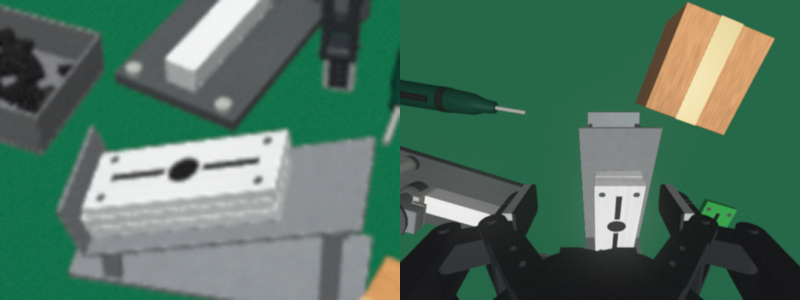

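```bash
python3 - <<'E'
from h import *
np.set_printoptions(precision=4,suppress=True)
t,s=cam("top"),cam("side"); d=np.load("w6.npz");w=cam("wrist",dict(tcp_pos=d["p"],tool_rot=d["r"]))
Rm=R.from_euler("ZY",[np.radians(-4.1),np.radians(20)]).as_matrix()
S=np.array([.5768,.2689,.0924])
obs=[];
def mark(im,box):
    g=cv2.cvtColor(im,cv2.COLOR_BGR2HSV);u0,v0,u1,v1=box;m=np.zeros(g.shape[:2],bool);m[v0:v1,u0:u1]=g[v0:v1,u0:u1,2]<80
    m=cv2.morphologyEx(m.astype(np.uint8),cv2.MORPH_OPEN,np.ones((4,4)))
    return max(blobs(m,8),key=lambda b:b[1][4])[:2]
it,is_=cv2.imread("pics/top4.png"),cv2.imread("pics/side4.png")
i0,j0=cv2.imread("pics/top0.png"),cv2.imread("pics/side0.png")
r=[]
for a,b in((i0,j0),(it,is_)):
    p,q=mark(a,(214,225,246,262)),mark(b,(295,298,335,325));print(p,q)
    X,e=tri((t,p[0]),(s,q[0]));print(X,e);r.append(X)
print("rel stack2 top, shelf axes",(r[1]-r[0])@Rm)
for n,C,im in(("top",t,it),("side",s,is_)):
    h=cv2.cvtColor(im,cv2.COLOR_BGR2HSV);wm=(h[...,2]>205)&(h[...,1]<30)
    for c2,st,m in blobs(wm,500):
        if (n=="top" and 200<c2[0]<260) or (n=="side" and 280<c2[1]<330 and 250<c2[0]<360):
            hull=cv2.convexHull(np.argwhere(m)[:,::-1].astype(np.int32))[:,0];P0=r[0]+.012*Rm[:,2]
            o,dd=ray(C,hull);nn=Rm[:,2];X=o+dd*(((P0-o)@nn)/(dd@nn))[:,None]
            print(n,cv2.minAreaRect(((X-P0)@Rm)[:,:2].astype(np.float32)))
# wrist: plate uphill end & stack ends along centreline
h=cv2.cvtColor(d["im"],cv2.COLOR_BGR2HSV)
print("profile",h[262:310,990//1-0 if 0 else 345,2])
for v in range(264,306,2):
    o,dd=ray(w,(345,v));q=[]
    for k in(0,.012):
        P0=r[0]+k*Rm[:,2];X=o+dd[0]*(((P0-o)@Rm[:,2])/(dd[0]@Rm[:,2]));q.append(((X-r[0])@Rm)[:2]*1e3)
    print(v,np.round(q,1).tolist())
m=(h[...,2]>205)&(h[...,1]<30)
E
```

```text
(array([230.   , 244.625]), array([227, 242,   7,   6,  40], dtype=int32)) (array([313., 313.]), array([309, 310,   9,   7,  51], dtype=int32))
[0.5754 0.2667 0.0873] [0.8868683495847424, 0.8868683495844476]
(array([228.963 , 244.8704]), array([225, 242,   9,   7,  54], dtype=int32)) (array([313.9643, 308.3929]), array([310, 305,   9,   8,  56], dtype=int32))
[0.5727 0.2672 0.1019] [0.663907510611403, 0.6639075106116605]
rel stack2 top, shelf axes [-0.0076  0.0003  0.0127]
top ((0.012159246951341629, 0.0029962025582790375), (0.13883930444717407, 0.062193870544433594), 0.1877124011516571)
side ((-0.005480684340000153, -0.002855289727449417), (0.17009592056274414, 0.06406179070472717), 0.0053682164289057255)
profile [141 140 141 142 141 140 141 140 140 136 138 141 150 152 152 155 158 160
 162 174 183 180 165 154 153 152 153 155 159 160 163 159 161 160 163 182
 210 224 226 225 225 225 224 225 226 225 225 224]
264 [[-111.5, -2.9], [-122.0, -4.3]]
266 [[-109.4, -2.8], [-120.0, -4.2]]
268 [[-107.3, -2.6], [-118.1, -4.1]]
270 [[-105.2, -2.5], [-116.1, -3.9]]
272 [[-103.1, -2.4], [-114.1, -3.8]]
274 [[-101.0, -2.3], [-112.1, -3.7]]
276 [[-98.8, -2.2], [-110.1, -3.6]]
278 [[-96.6, -2.1], [-108.0, -3.5]]
280 [[-94.4, -1.9], [-106.0, -3.4]]
282 [[-92.2, -1.8], [-103.9, -3.3]]
284 [[-89.9, -1.7], [-101.8, -3.2]]
286 [[-87.6, -1.6], [-99.6, -3.1]]
288 [[-85.4, -1.4], [-97.5, -2.9]]
290 [[-83.0, -1.3], [-95.3, -2.8]]
292 [[-80.7, -1.2], [-93.1, -2.7]]
294 [[-78.3, -1.1], [-90.9, -2.6]]
296 [[-75.9, -0.9], [-88.6, -2.5]]
298 [[-73.5, -0.8], [-86.4, -2.3]]
300 [[-71.1, -0.7], [-84.1, -2.2]]
302 [[-68.6, -0.5], [-81.8, -2.1]]
304 [[-66.1, -0.4], [-79.4, -2.0]]
```

```bash
python3 - <<'E'
from h import *
np.set_printoptions(precision=4,suppress=True)
t,s=cam("top"),cam("side"); d=np.load("w6.npz");w=cam("wrist",dict(tcp_pos=d["p"],tool_rot=d["r"]))
Rm=R.from_euler("ZY",[np.radians(-4.1),np.radians(20)]).as_matrix()
S=np.array([.5768,.2689,.0924])
def mark(n,box,k):
    g=cv2.cvtColor(cv2.imread(f"pics/{n}{k}.png"),cv2.COLOR_BGR2GRAY).astype(float);u0,v0,u1,v1=box
    wt=np.clip(130-g[v0:v1,u0:u1],0,None);yy,xx=np.mgrid[v0:v1,u0:u1]
    return np.array([(wt*xx).sum(),(wt*yy).sum()])/wt.sum()
r=[]
for k,dv in((0,0),(4,-4)):
    p=mark("top",(223,239,236,251),k);q=mark("side",(305,306+dv,321,319+dv),k)
    X,e=tri((t,p),(s,q));print(p,q,X,e);r.append(X)
print("rel",(r[1]-r[0])@Rm)
for nm,P in(("S-85 top2",S-.085*Rm[:,0]),("plate end top",S-.085*Rm[:,0]+.012*Rm[:,2]),("stack1 top",S-.085*Rm[:,0]-.012*Rm[:,2]),("shelf",S-.085*Rm[:,0]-.024*Rm[:,2])): print(nm,proj(w,P))
im=d["im"];cv2.imwrite("pics/u.png",cv2.resize(im[230:400,280:420],(660,800)[::1] if 0 else (490,595),interpolation=cv2.INTER_CUBIC))
E
```

```text
[228.9015 243.7322] [312.0809 312.1037] [0.5769 0.2689 0.0922] [0.9617703172395338, 0.9617703172393257]
[227.782 244.265] [312.9136 307.4723] [0.5739 0.2696 0.1068] [0.2267790135592326, 0.2267790135593312]
rel [-0.0078  0.0004  0.0127]
S-85 top2 [[350.0611 292.4051]]
plate end top [[351.3125 303.6341]]
stack1 top [[348.8965 281.955 ]]
shelf [[347.81   272.2055]]
```

View pics/u.png

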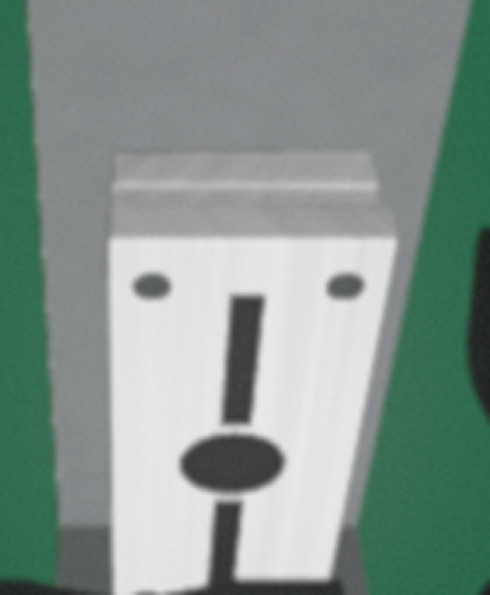

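```bash
python3 -m pendant '[{"dp":[10,13,-20],"turn":0,"grip":0},{"dp":[8,13,-20],"turn":0,"grip":0},{"dp":[0,0,-20],"turn":0,"grip":0},{"dp":[0,0,-15],"turn":0,"grip":0},{"dp":[0,0,0],"turn":0,"grip":0},{"dp":[0,0,0],"turn":0,"grip":0},{"dp":[0,0,0],"turn":0,"grip":0}]' 30
python3 -m pendant '[{"dp":[0,0,-10],"turn":0,"grip":0},{"dp":[0,0,-9],"turn":0,"grip":0},{"dp":[0,0,0],"turn":0,"grip":0},{"dp":[3,-0.2,0],"turn":0,"grip":0},{"dp":[2,-0.2,0],"turn":0,"grip":0},{"dp":[2,-0.2,0],"turn":0,"grip":0},{"dp":[0,0,0],"turn":0,"grip":0}]'
```

```text
clock: 22.1
tcp_pos: [0.4688, 0.2775, 0.1471]
tool_rot: [3.141, 0.001, 3.072]
wrist_force: [0.4, 0.7, -0.6]
grip_width: 0.0006
gripper_force: 0.0
clock: 22.68
tcp_pos: [0.4757, 0.2766, 0.1279]
tool_rot: [3.141, 0.001, 3.072]
wrist_force: [0.1, 0.3, 0.6]
grip_width: 0.0002
gripper_force: 0.0
```

```bash
python3 -m pendant '[{"dp":[2,-0.1,0],"turn":0,"grip":0},{"dp":[1,-0.1,0],"turn":0,"grip":0},{"dp":[1,-0.1,0],"turn":0,"grip":0},{"dp":[0,0,0],"turn":0,"grip":0}]'
python3 -m pendant '[{"dp":[1,-0.1,0],"turn":0,"grip":0},{"dp":[1,-0.1,0],"turn":0,"grip":0},{"dp":[0,0,0],"turn":0,"grip":0}]'
python3 -m pendant '[{"dp":[1,-0.1,-0.3],"turn":0,"grip":0},{"dp":[1,-0.1,-0.3],"turn":0,"grip":0},{"dp":[0,0,0],"turn":0,"grip":0}]'
```

```text
clock: 23.02
tcp_pos: [0.4792, 0.2762, 0.1276]
tool_rot: [3.141, 0.0, 3.072]
wrist_force: [1.2, 0.5, -0.4]
grip_width: 0.0
gripper_force: 0.0
clock: 23.27
tcp_pos: [0.4811, 0.276, 0.1275]
tool_rot: [3.142, 0.0, 3.073]
wrist_force: [0.8, 0.3, -0.6]
grip_width: 0.0002
gripper_force: 0.0
clock: 23.52
tcp_pos: [0.4831, 0.2758, 0.1268]
tool_rot: [-3.142, -0.0, 3.073]
wrist_force: [-0.5, -0.2, 0.0]
grip_width: -0.0002
gripper_force: 0.0
```

```bash
python3 -m pendant '[{"dp":[1,-0.1,-0.3],"turn":0,"grip":0},{"dp":[1,-0.1,-0.3],"turn":0,"grip":0},{"dp":[0,0,0],"turn":0,"grip":0}]'
python3 - <<'E'
from h import *
np.set_printoptions(precision=4,suppress=True)
s=sense();w=cam("wrist",s);im=capture("wrist")[:,:,::-1];cv2.imwrite("pics/w7.png",im)
sd=capture("side")[:,:,::-1];tp=capture("top")[:,:,::-1];cv2.imwrite("pics/side7.png",sd);cv2.imwrite("pics/top7.png",tp)
Rm=R.from_euler("ZY",[np.radians(-4.1),np.radians(20)]).as_matrix();S=np.array([.5768,.2689,.0924])
def mark(g,box):
    g=cv2.cvtColor(g,cv2.COLOR_BGR2GRAY).astype(float);u0,v0,u1,v1=box
    wt=np.clip(130-g[v0:v1,u0:u1],0,None);yy,xx=np.mgrid[v0:v1,u0:u1]
    return np.array([(wt*xx).sum(),(wt*yy).sum()])/wt.sum()
q=mark(sd,(305,302,321,315));n=Rm[:,2]
o,d=ray(cam("side"),q);P0=S+.012*n;X=o+d[0]*(((P0-o)@n)/(d[0]@n));print(q,(X-P0)@Rm)
cv2.imwrite("pics/s7.png",cv2.resize(np.hstack([sd[260:350,250:370],]),(480,360),interpolation=cv2.INTER_CUBIC))
E
```

```text
clock: 23.77
tcp_pos: [0.4851, 0.2756, 0.1262]
tool_rot: [-3.142, 0.0, 3.073]
wrist_force: [-0.2, 0.3, -0.6]
grip_width: -0.0001
gripper_force: 0.0
[311.9499 307.5349] [-0.0054 -0.0001  0.    ]
```

```bash
python3 -m pendant '[{"dp":[1,-0.1,-0.3],"turn":0,"grip":0},{"dp":[1,-0.1,-0.4],"turn":0,"grip":0},{"dp":[1,-0.1,-0.3],"turn":0,"grip":0},{"dp":[0,0,0],"turn":0,"grip":0}]'
python3 -m pendant '[{"dp":[1,-0.1,-0.3],"turn":0,"grip":0},{"dp":[0,0,0],"turn":0,"grip":0}]'
cat > m.py <<'E'
from h import *
np.set_printoptions(precision=4,suppress=True)
sd=capture("side")[:,:,::-1]
Rm=R.from_euler("ZY",[np.radians(-4.1),np.radians(20)]).as_matrix();S=np.array([.5768,.2689,.0924]);n=Rm[:,2];P0=S+.012*n
def rel(sd):
    g=cv2.cvtColor(sd,cv2.COLOR_BGR2GRAY).astype(float);u0,v0,u1,v1=(302,301,322,316)
    wt=np.clip(110-g[v0:v1,u0:u1],0,None)
    yy,xx=np.mgrid[v0:v1,u0:u1];q=np.array([(wt*xx).sum(),(wt*yy).sum()])/wt.sum()
    o,d=ray(cam("side"),q);X=o+d[0]*(((P0-o)@n)/(d[0]@n));return q,(X-P0)@Rm
for k in(4,7): print(k,rel(cv2.imread(f"pics/side{k}.png")))
print("now",rel(sd))
E
python3 m.py
```

```text
clock: 24.25
tcp_pos: [0.4881, 0.2753, 0.1252]
tool_rot: [-3.142, 0.0, 3.073]
wrist_force: [0.1, -1.0, -0.0]
grip_width: -0.0004
gripper_force: 0.0
clock: 24.42
tcp_pos: [0.4891, 0.2752, 0.1249]
tool_rot: [3.142, 0.0, 3.073]
wrist_force: [0.2, 0.5, 0.5]
grip_width: 0.0001
gripper_force: 0.0
4 (array([312.8045, 307.4983]), array([-0.0073,  0.0001, -0.    ]))
7 (array([311.8794, 307.5472]), array([-0.0052, -0.0001, -0.    ]))
now (array([310.2269, 307.7419]), array([-0.0015, -0.0001, -0.    ]))
```

```bash
python3 -m pendant '[{"dp":[0.7,0,-0.2],"turn":0,"grip":0},{"dp":[0,0,0],"turn":0,"grip":0}]'
python3 -m pendant '[{"dp":[0.7,0,-0.2],"turn":0,"grip":0},{"dp":[0,0,0],"turn":0,"grip":0}]'
python3 m.py
```

```text
clock: 24.63
tcp_pos: [0.4895, 0.2752, 0.1248]
tool_rot: [-3.142, -0.0, 3.073]
wrist_force: [-1.1, -0.7, 0.9]
grip_width: -0.0002
gripper_force: 0.8
clock: 24.8
tcp_pos: [0.4896, 0.2752, 0.1246]
tool_rot: [-3.141, -0.001, 3.072]
wrist_force: [-4.9, 0.6, 5.0]
grip_width: -0.0003
gripper_force: 3.0
4 (array([312.8045, 307.4983]), array([-0.0073,  0.0001, -0.    ]))
7 (array([311.8794, 307.5472]), array([-0.0052, -0.0001, -0.    ]))
now (array([310.0902, 307.7339]), array([-0.0011, -0.0002, -0.    ]))
```

```bash
python3 -m pendant '[{"dp":[-5,0.3,1],"turn":0,"grip":0},{"dp":[-15,1,5],"turn":0,"grip":0},{"dp":[-20,0,30],"turn":0,"grip":0},{"dp":[0,0,40],"turn":0,"grip":0},{"dp":[0,0,20],"turn":0,"grip":0},{"dp":[0,0,0],"turn":0,"grip":0},{"dp":[0,0,0],"turn":0,"grip":0}]'
python3 m.py; python3 - <<'E'
from h import *
np.set_printoptions(precision=4,suppress=True)
s=sense();w=cam("wrist",s);im=capture("wrist");g=cv2.cvtColor(im,cv2.COLOR_RGB2GRAY)
Rm=R.from_euler("ZY",[np.radians(-4.1),np.radians(20)]).as_matrix();S=np.array([.5768,.2689,.0924])
for k in(12,0,-12,-24): print(k,proj(w,S-.085*Rm[:,0]+k/1e3*Rm[:,2]))
u=int(proj(w,S-.085*Rm[:,0])[0,0])-12;v=int(proj(w,S-.085*Rm[:,0])[0,1]);print(u,v-40,g[v-40:v+30,u])
E
```

```text
clock: 25.43
tcp_pos: [0.4503, 0.277, 0.2221]
tool_rot: [3.14, 0.003, 3.073]
wrist_force: [-0.3, -1.3, -0.2]
grip_width: -0.0002
gripper_force: 0.0
4 (array([312.8045, 307.4983]), array([-0.0073,  0.0001, -0.    ]))
7 (array([311.8794, 307.5472]), array([-0.0052, -0.0001, -0.    ]))
now (array([310.0512, 307.7357]), array([-0.001 , -0.0002, -0.    ]))
12 [[318.3649 306.4921]]
0 [[318.2996 295.1051]]
-12 [[318.2388 284.512 ]]
-24 [[318.1821 274.6328]]
306 255 [145 148 145 145 147 146 146 145 146 146 145 145 145 147 149 147 147 145
 145 148 152 155 162 165 169 162 147 119  99  96  94  97  96  93  98  96
  94  97  96  94  93  95  96  94  96  94  92  95  94  94  93  94  92  91
  93  95  94  95  95  91  94  95  94  97 119 155 172 145  97  54]
```

```bash
python3 -c "
from workcell import close_job
print(close_job())"
```

```text
the job is handed in; nothing more can be done
None
```

I handed the job in at about 25 s: the selector is on loosen, the jaw stands about 9 mm up, and the plate lies flat and square on the stack, its end against the backstop to within about 1 mm by the side camera. I viewed 12 pictures against the limit of 10, and the hand-in returned no verdict.

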